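Reset the roller pressure under a pump's splash guard

ROBOT

A 6-joint arm with a two-finger parallel gripper is mounted at the origin on the work surface. World frame = base frame: x ahead of the robot, y to its left, z up, the work surface at z = 0. Lengths are in m, angles in rad, forces in N, time in s.
With the tool pointing down it reaches from about 0.35 to 0.8 m from the base axis. Payload 7.3 kg.
Tool frame: the origin (TCP) lies midway between the tips of the shut fingers; the grasp point (between the pads) lies env.grip_point_offset behind it (env.grip_point_offset is the distance from the TCP to the grasp point, in m); z points along the fingers, y is the direction in which the jaws open and shut (so a half turn about z gives the same grasp; the last joint's range is limited). The gripper opens to 85 mm and grips with 20 to 120 N. Pads are 22 mm wide; open, the fingers measure 114 mm over their backs; the gripper's body (76 mm by 85 mm) begins 54 mm behind the grasp point. The pads swing forward as they close: fully open they stand 13 mm farther back than shut.
Start: joints at [-1.459, 0.342, 1.524, -0, 1.275, -0.146], TCP at [0.134, -0.508, 0.231] pointing down, gripper open.
Joint ranges: [-2.53, 2.53], [-0.77, 2.02], [0.04, 2.7], [-1, 4.14], [0.28, 2.66], [-3.11, 3.11]. Speed limits (rad/s): [2.57, 2.57, 3.14, 3.14, 3.14, 3.14].

INTERFACE

Orientations are given as a 3x3 rotation matrix whose columns are the frame's x, y, z axes.
In Python, from station import read_state, viewer, ticket, env gives the robot as it stands.
- The arm moves only by the shell command python3 -m handwheel 'ROWS' [FORCE]. ROWS is JSON, a list that holds one entry, the list of rows, each a list of 5 numbers: the shift along the tool's x, y, z in mm, then the turn about the tool's z in degrees, then the finger opening in mm, from 0 to 85.4. In form: [[[x, y, z, twist, jaw], ...]]. A call has 1 to 8 rows; each row shifts and turns the pose as measured when the row begins, along the tool's axes as they then stand; what a row does not reach is not made up. A row lasts 1/10 s, in which the tool goes at most 50 mm and 8.59 degrees, less where a joint would pass 70% of its speed; a pose out of reach is approached as far as the arm can. A call is refused whole if a number of a shift passes 50 or a number of a turn 8.59, either way. A call with a gripper value outside its range is refused whole. The fingers move at their own pace and stop on an object; FORCE is the grip in N (left out, the last holds). Time passes only in rows, so rows that do not move let the fingers close. It gives the time, the measured TCP pose, the force and the opening at its end, in the units of the state.
- read_state(): the state, without advancing time (a new reading comes with each control period).
- viewer.read_camera(name): name is "scene" or "top" or "wrist"; returns a dict with "frame" (400x640x3 uint8, red, green, blue), "K" (3x3 intrinsics, pixels), "R" (3x3) and "t" (3): a world point X has camera coordinates R X + t. Camera axes: x right, y down, z forward; pixel columns grow to the right and rows downward; lengths in m; the calibration is good to about 2 mm. A picture is of the moment at which its call begins. There is no depth.
- ticket.sign_off(): hands the job in, once; it reports no verdict.
Trained networks look in the newest picture that a camera, given by its name, has taken for a name from the list of things; names that differ only in an ending like _2 or _b are one class to them, and where a whole thing is asked for, a point or a joint stands for the part that bears it (a point fixed in the world has none). Each returns a list of dicts, best first, with "conf" (0 to 1); they miss things now and then, are a little off and sometimes report something else, mostly with a low value. They report only what shows in the picture. A call takes as long as a camera call.
- viewer.masks_of(name, camera): "mask" (400x640 bool, what is visible of it) and "uv" ([column, row] in pixels, amid what is visible of it).
The state is a dict: "time_s": time; "qpos": joint angles; "joint_vel": joint speeds; "effort": joint torques, N m; "tool_pos": TCP position; "tool_rot": TCP orientation; "force": force on the tool from outside, world axes, zero at the start; "moment": the same for the moment, N m; "finger_gap": finger opening in m.
Only numpy, scipy, OpenCV 4.12 (cv2) and the standard library are available. Lean on these libraries where they do the work, as an engineer would, in place of code of your own. Each camera call takes 0.05 s, during which the arm holds its last target.

TASK

The roller pump's pressure dial has drifted. Raise the clear splash guard by its tab until the drop leg falls behind the end of its track, and let the guard down onto the leg so that it stays propped open (don't let it drop shut). Then turn the black pointer knob beneath it clockwise until its pointer lines up with the index tooth on the set ring, let go, and leave the guard propped and everything else on the bench where it stands.

Things in the scene. Friction and masses are not known exactly. Their poses are not given: they have to be found in the camera images.
- module: Roller-pump module, fixed to the bench: cream housing 240 deep (x) x 400 wide (y), flat deck 60 mm above the bench. Origin under its centre, x to its rear, y to its left, z up. At y = +65 mm two cheeks (12 thick, 188 apart, 43 above the deck, open to the front) carry the guard. At y = -128 mm a clear acrylic measuring cell, 76 mm square, up to 102 mm above the deck.
- guard (a joint): Opening of the guard (rad): 0 shut, 1.52 (just short of upright) at its stop. Clear panel, 160 mm from hinge (rear) to front edge, 212 wide, 5 thick, 0.3 kg, a 12 mm lip down along its front edge. Swings freely and falls shut unless propped. The leg drops from about 1.42 up: raise it to 1.46 to 1.50. Propped it rests at about 1.30, its top then 55 mm ahead of the hinge.
- guard_hinge (a point): Middle of the guard's hinge line, 106 mm above the bench. The line runs along the module's y axis; x axis of this point to the module's rear, z up. Does not move with the guard.
- guard_tab (a point): Grip point of the white pull tab, which stands out 42 mm from the middle of the guard's front edge: 40 wide (along the hinge line) x 10 thick. The point is 25 mm from the panel's edge, 185 mm from the hinge line, 4 mm above the panel's mid plane. Guard shut: 110 mm above the bench, 45 mm free between tab and deck.
- stay_foot (a point): Centre of the rubber foot (8 thick) of the drop leg, a steel rod 122 mm long hung on the left edge 70 mm from the hinge, swinging freely and sliding easily. As the guard rises the foot is dragged rearwards along the steel track on the deck, left of the left cheek; near the top it drops 6 mm off the track's rear end, and the leg then holds the guard up.
- stay_notch (a point): Where the centre of the leg's foot sits when it stands behind the end of its track, carrying the guard. Fixed to the module.
- pressure_knob (a joint): Angle of the knob (rad), growing as it turns clockwise seen from above; stops at -0.3 and 2.4. It turns stiffly (about 0.05 Nm) and stays where it is left.
- knob_grip (a point): On the knob's upright axis, 30 mm above the deck, 125 mm in front of the hinge line; x along the bar to its nose, z up. The knob: grey round skirt 62 across, 10 high; on it a black bar grip 14 thick, from 26 mm behind the axis to a pointed nose 35 mm ahead, top 40 mm above the deck, white line on top towards the nose. Behind it, near the hinge, a rotor and valve block up to 36 mm high.
- knob_tip (a point): Just ahead of the tip of the knob's pointed nose, 36 mm from its axis, 25 mm above the deck; turns with the knob.
- index_mark (a point): Place for the knob's tip: 36 mm from the knob's axis, 25 mm above the deck, in the direction of the index tooth. The tooth (6 wide, 10 high, out to 55 mm from the axis) stands on the set ring, a fixed dark steel ring 84 across, 6 high, round the knob. At the start it lies 0.7 to 1.5 rad clockwise of the pointer.
- vial: Bystander: amber glass jar, 32 across, 55 high, on the deck in front of the measuring cell. Origin under its centre.
- beaker: Bystander: glass beaker, 72 across, 95 high, on the bench left of the module. Origin under its centre.
- screwdriver: Bystander: screwdriver 180 long with a black handle, lying on the bench in front of the module. Origin near its middle.
- spare_rotor: Bystander: spare roller rotor, white discs 68 across, 42 high, on the bench to the left. Origin under its centre.
- tube_rack: Bystander: grey block 100 x 62 mm with six capped tubes, 92 high, on the bench to the right. Origin under its centre.
- spare_cell: Bystander: clear acrylic cell 66 mm square, 68 high, on the bench to the left. Origin under its centre.
- reagent: Bystander: white bottle 68 across, 150 high, on the bench to the right. Origin under its centre.

How it is judged:
On the way:
1. the guard stands propped: at 1.2 to 1.4 rad with the foot of its leg behind the end of the track (within 8 mm of its place) (value of joint guard between 1.2 and 1.4 rad and distance between stay_foot and stay_notch below 0.008 m), for 0.3 s.
At the end, for the whole second after the job is handed in: The guard stands propped on its leg (1.2 to 1.4 rad, foot within 8 mm of its place behind the track's end) and the knob's tip is within 4.5 mm (about 7 degrees) of the index mark (all of step 1 and distance between knob_tip and index_mark below 0.0045 m); the robot touches nothing.
It fails at once if the guard is dropped (it falls faster than 3.5 rad/s) (velocity of joint guard below -3.5 rad/s).
It fails at once if a bystander is shifted by more than 25 mm or knocked over (distance of any of vial, beaker, screwdriver, spare_rotor, tube_rack, spare_cell, reagent from where it was at the start of the episode above 0.025 m or angle between any of vial, beaker, reagent's own z axis and vertical above 0.6 rad).
It also fails if it takes over 51 s, if anything falls off the work surface, if the arm or the gripper's body presses on something with over 40 N, if the wrist force passes 120 N, or if a joint passes its speed limit or range.

## Working session

There is one attempt and no reset: what is moved stays moved. The work goes in short steps, Python scripts to look and compute and a shell command to move; the robot and the scene stay as the last step left them, time stands still between calls to the robot, and variables do not carry over. Pictures are saved under pics/ and viewed, and the job is handed in when it is done.

```bash
ls; mkdir -p pics
python3 - <<'E'
from station import read_state, viewer, ticket, env
import cv2,numpy as np
s=read_state(); print(s['time_s'],s['tool_pos'],s['tool_rot'],env.grip_point_offset)
for n in ['scene','top','wrist']:
    c=viewer.read_camera(n); cv2.imwrite(f'pics/{n}0.png',c['frame'][:,:,::-1])
    print(n,c['K'].tolist(),(-c['R'].T@c['t']).round(3),c['R'].round(3).tolist())
    for k in ['module','guard','guard_tab','stay_foot','pressure_knob','vial','beaker','screwdriver']:
        r=viewer.masks_of(k,n)
        print(k,[(round(x['conf'],2),np.round(x['uv']).tolist(),int(x['mask'].sum())) for x in r[:3]])
E
```

```text
pics
0.0 [ 0.13381235 -0.50724445  0.23062884] [[ 9.66955550e-01  2.54944957e-01 -1.82718929e-04]
 [ 2.54944934e-01 -9.66954369e-01  1.52597178e-03]
 [ 2.12357944e-04 -1.52213015e-03 -9.99998819e-01]] 0.0187
scene [[377.09453822392453, 0.0, 318.1565260042143], [0.0, 377.09453822392453, 197.76458116902597], [0.0, 0.0, 1.0]] [ 0.887 -0.723  0.932] [[0.883, 0.469, 0.018], [0.349, -0.631, -0.693], [-0.314, 0.618, -0.721]]
module [(0.92, [326.0, 242.0], 9849)]
guard [(0.83, [330.0, 205.0], 2985)]
guard_tab [(0.84, [332.0, 206.0], 2970)]
stay_foot [(0.24, [277.0, 248.0], 212)]
pressure_knob []
vial [(0.61, [278.0, 248.0], 201), (0.31, [358.0, 174.0], 444)]
beaker []
screwdriver [(0.74, [252.0, 255.0], 332)]
top [[501.8580495517714, 0.0, 323.3953874344107], [0.0, 501.8580495517714, 206.10138268866808], [0.0, 0.0, 1.0]] [0.185 0.017 1.569] [[-0.025, -1.0, -0.003], [-0.975, 0.025, -0.222], [0.222, -0.002, -0.975]]
module [(0.68, [483.0, 191.0], 603)]
guard [(0.85, [337.0, 187.0], 4071)]
guard_tab [(0.7, [337.0, 183.0], 3889)]
stay_foot [(0.61, [300.0, 208.0], 101)]
pressure_knob []
vial [(0.46, [406.0, 204.0], 131)]
beaker [(0.74, [270.0, 192.0], 508)]
screwdriver [(0.72, [405.0, 242.0], 277)]
wrist [[288.3395335400522, 0.0, 324.94435159094104], [0.0, 288.3395335400522, 200.1628039600941], [0.0, 0.0, 1.0]] [ 0.201 -0.489  0.374] [[0.255, -0.967, 0.001], [-0.929, -0.245, 0.277], [-0.268, -0.071, -0.961]]
module []
guard []
guard_tab []
stay_foot []
pressure_knob []
vial []
beaker []
screwdriver []
```

View pics/scene0.png

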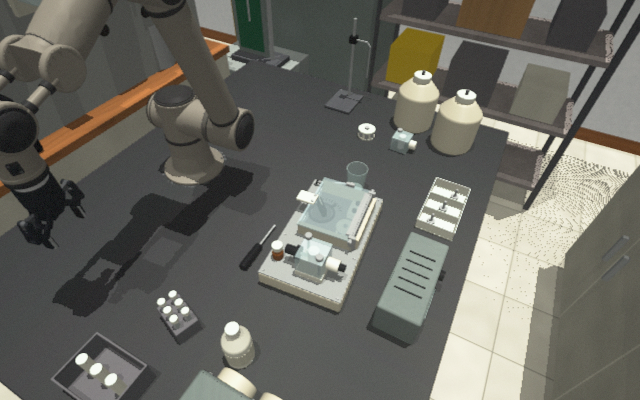

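View pics/top0.png

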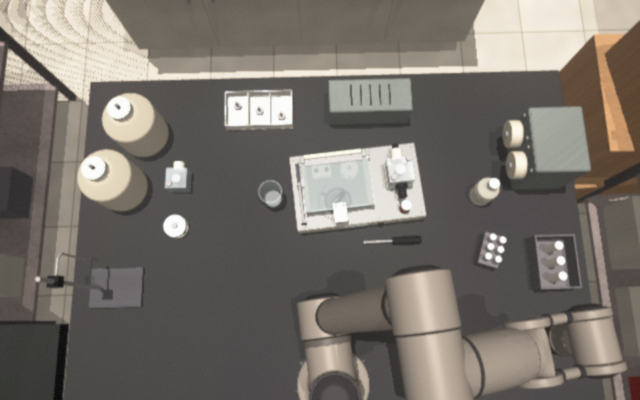

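Run:
```python
import cv2
a=cv2.imread('pics/top0.png')[120:280,230:530]; cv2.imwrite('pics/topz.png',cv2.resize(a,(790,421),interpolation=cv2.INTER_CUBIC))
a=cv2.imread('pics/scene0.png')[130:310,220:460]; cv2.imwrite('pics/scenez.png',cv2.resize(a,(800,600),interpolation=cv2.INTER_CUBIC))
```

```text
(no output)
```

View pics/topz.png

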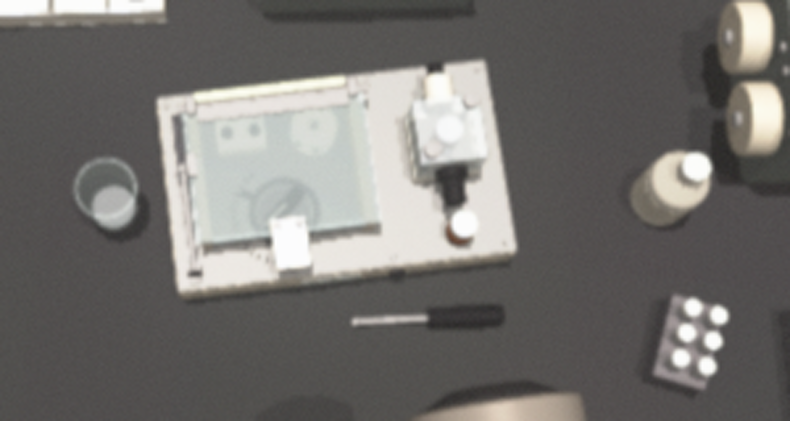

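View pics/scenez.png

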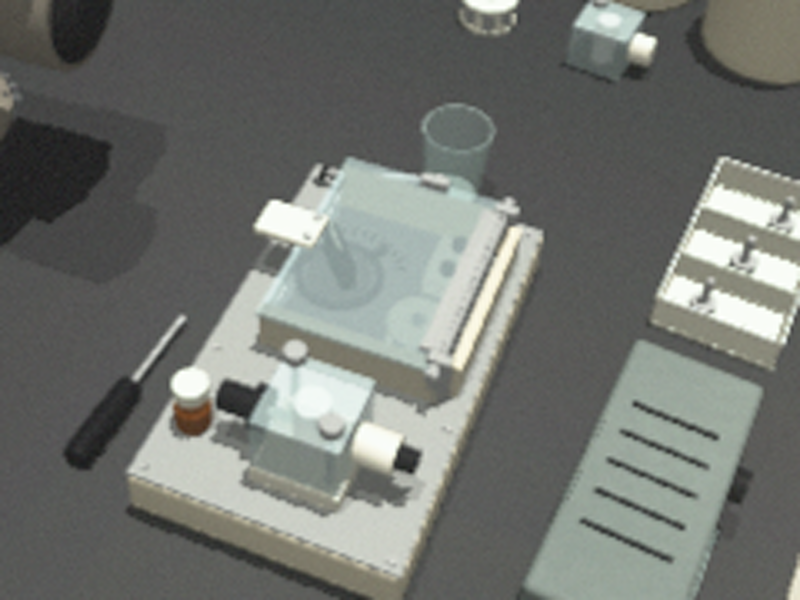

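```bash
cat > h.py <<'E'
import numpy as np, cv2
from scipy.optimize import least_squares
from station import read_state, viewer, env
def proj(c,X):
    p=(c['R']@np.atleast_2d(X).T).T+c['t']; q=p@c['K'].T; return q[:,:2]/q[:,2:]
def ray(c,uv,z):
    d=c['R'].T@np.linalg.solve(c['K'],np.array([uv[0],uv[1],1.])); o=-c['R'].T@c['t']
    return o+d*(z-o[2])/d[2]
def snap(n,name,crop=None,f=1):
    c=viewer.read_camera(n); a=c['frame'][:,:,::-1]
    if crop: a=a[crop[0]:crop[1],crop[2]:crop[3]]
    cv2.imwrite('pics/'+name,cv2.resize(a,None,fx=f,fy=f,interpolation=cv2.INTER_CUBIC)); return c
E
python3 - <<'E'
from h import *
ct=viewer.read_camera('top'); cs=viewer.read_camera('scene')
T=lambda u,v:(u/2.633+230,v/2.633+120)
S=lambda u,v:(u/3.333+220,v/3.333+130)
obs=[ # cam, uv, module pt (x rear,y left)
(ct,T(158,98),(.12,.2,.06)),(ct,T(486,62),(.12,-.2,.06)),(ct,T(516,250),(-.12,-.2,.06)),(ct,T(180,292),(-.12,.2,.06)),
(cs,S(541,232),(.12,.2,.06)) ,(cs,S(318,165),(-.12,.2,.06)),(cs,S(130,480),(-.12,-.2,.06)),(cs,S(400,575),(.12,-.2,.06))]
def M(p,X): 
    c,s=np.cos(p[2]),np.sin(p[2]); return np.array([p[0]+c*X[0]-s*X[1],p[1]+s*X[0]+c*X[1],X[2]])
f=lambda p,o:np.concatenate([proj(c,M(p,X))[0]-uv for c,uv,X in o])
for o in (obs[:4],obs[4:],obs):
    r=least_squares(f,[.5,0,0],args=(o,),loss='soft_l1'); print(r.x.round(4),r.fun.round(1))
p=r.x
# tab: top view tab rect corners
for uv in [T(272,219),T(306,216),T(276,272),T(310,268),T(203,243),T(378,229)]:
    X=ray(ct,uv,.113); c,s=np.cos(p[2]),np.sin(p[2]); d=X[:2]-p[:2]; print(X.round(4),'mod',np.round([c*d[0]+s*d[1],-s*d[0]+c*d[1]],4))
for uv in [S(255,225),S(317,244),S(268,200),S(328,215)]:
    X=ray(cs,uv,.115); d=X[:2]-p[:2]; print('s',X.round(4),'mod',np.round([c*d[0]+s*d[1],-s*d[0]+c*d[1]],4))
E
```

```text
[ 0.5907 -0.0939  0.0957] [-0.5 -0.4  0.2 -1.3  1.3  0.9 -0.6  0.4]
[ 0.5944 -0.0909  0.1011] [ 1.1 -0.4 -1.  -0.6 -1.9 -1.1  1.3  2.2]
[ 0.5924 -0.0929  0.0994] [-1.  -0.6 -0.3 -2.   1.1  0.1 -0.8  0.1  0.4 -0.1 -1.7 -0.4 -3.  -0.9
  0.1  2.5]
[ 0.525  -0.0161  0.113 ] mod [-0.0594  0.0831]
[ 0.5275 -0.0547  0.113 ] mod [-0.0607  0.0445]
[ 0.4639 -0.0188  0.113 ] mod [-0.1205  0.0865]
[ 0.4675 -0.0571  0.113 ] mod [-0.1207  0.048 ]
[0.4992 0.0625 0.113 ] mod [-0.0772  0.1638]
[ 0.5104 -0.1354  0.113 ] mod [-0.0858 -0.0342]
s [ 0.4736 -0.0532  0.115 ] mod [-0.1142  0.0512]
s [ 0.5337 -0.0468  0.115 ] mod [-0.0538  0.0517]
s [ 0.468  -0.0199  0.115 ] mod [-0.1165  0.0849]
s [ 0.5253 -0.0102  0.115 ] mod [-0.0585  0.0889]
```

```bash
cat >> h.py <<'E'
P=[.5924,-.0925,.0985]; HX=.081; TY=.0655
def mod(x,y,z):
    c,s=np.cos(P[2]),np.sin(P[2]); return np.array([P[0]+c*x-s*y,P[1]+s*x+c*y,z])
def rem(X,phi=None):
    """remaining shift (mm, tool axes) and twist (deg) to TCP goal X, tool-x heading phi"""
    s=read_state(); R=np.array(s['tool_rot']); d=R.T@(np.array(X)-s['tool_pos'])*1e3
    h=np.arctan2(R[1,0],R[0,0]); tw=None if phi is None else np.degrees((h-phi+np.pi)%(2*np.pi)-np.pi)
    print('t',round(s['time_s'],2),'rem',d.round(1),'tw',tw and round(tw,1),'pos',np.round(s['tool_pos'],4),'gap',round(s['finger_gap'],4),'F',np.round(s['force'],1),'tilt',R[:,2].round(3))
def tabpt(th,r=.185):
    return mod(HX-r*np.cos(th)+.004*np.sin(th),TY,.106+r*np.sin(th)+.004*np.cos(th))
E
python3 -m handwheel '[[[0,0,0,8.5,85],[0,0,0,0.6,85]]]'
python3 - <<'E'
from h import *
print(tabpt(0)); rem(tabpt(0)+[0,0,.12],P[2])
E
```

```text
time_s: 1.65
tool_pos: [0.1339, -0.5076, 0.2313]
tool_rot: [[0.995, 0.095, -0.0], [0.095, -0.995, -0.0], [-0.0, 0.0, -1.0]]
force: [0.7, -0.0, 0.8]
finger_gap: 0.0849
[ 0.48246279 -0.03754493  0.11      ]
t 1.65 rem [ 391.7 -434.8    1.3] tw -0.2 pos [ 0.1339 -0.5076  0.2313] gap 0.0849 F [ 0.7 -0.   0.8] tilt [-0. -0. -1.]
```

Run:
```python
from h import *
c=snap('top','k.png',(140,240,280,400),6)
```

```text
(no output)
```

View pics/k.png

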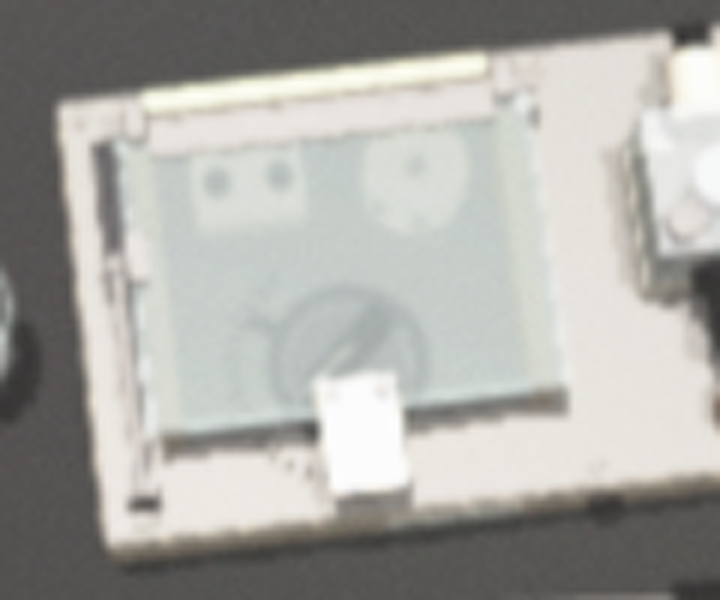

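```bash
python3 -m handwheel '[[[33,-36,0,0,85],[33,-36,0,0,85],[33,-36,0,0,85],[33,-36,0,0,85],[33,-36,0,0,85],[33,-36,0,0,85],[33,-36,0,0,85],[33,-36,0,0,85]]]'
python3 - <<'E'
from h import *
rem(tabpt(0)+[0,0,.12],P[2])
E
```

```text
time_s: 2.5
tool_pos: [0.3681, -0.1889, 0.2307]
tool_rot: [[0.993, 0.116, 0.002], [0.116, -0.993, -0.005], [0.002, 0.005, -1.0]]
force: [1.1, -1.3, 0.2]
finger_gap: 0.0849
t 2.5 rem [ 131.1 -137.     0.3] tw 1.0 pos [ 0.3681 -0.1889  0.2307] gap 0.0849 F [ 1.1 -1.3  0.2] tilt [ 0.002 -0.005 -1.   ]
```

```bash
python3 -m handwheel '[[[33,-34,0,1,85],[33,-34,0,0,85],[30,-32,0,0,85],[20,-24,0,0,85],[5,-6,0,0,85],[0,0,0,0,85]]]'
python3 - <<'E'
from h import *
rem(tabpt(0)+[0,0,.12],P[2])
c=snap('wrist','w1.png'); t=viewer.read_camera('top')
for cam in ('wrist','top'):
    for k in ['guard_tab']:
        for x in viewer.masks_of(k,cam)[:2]: print(cam,x['conf'],x['uv'],x['mask'].sum())
print(proj(c,tabpt(0)),proj(c,[mod(HX-.16,TY,.106),mod(HX-.202,TY-.02,.115),mod(HX-.202,TY+.02,.115),mod(HX-.16,TY+.106,.1085),mod(HX-.16,TY-.106,.1085)]))
E
```

```text
time_s: 3.1
tool_pos: [0.48, -0.0349, 0.2312]
tool_rot: [[0.992, 0.127, 0.006], [0.127, -0.992, -0.005], [0.005, 0.006, -1.0]]
force: [-0.0, 0.0, 0.5]
finger_gap: 0.085
t 3.1 rem [2.1 2.9 1.2] tw 1.6 pos [ 0.48   -0.0349  0.2312] gap 0.085 F [-0.   0.   0.5] tilt [ 0.006 -0.005 -1.   ]
wrist 0.78 [326.5, 85.7] 43649
[[328.10668285 192.42155692]] [[328.87231547 165.47251768]
 [348.75760309 211.68428816]
 [306.46407366 210.62575746]
 [214.04903094 162.76484671]
 [442.5268542  168.98875433]]
```

View pics/w1.png

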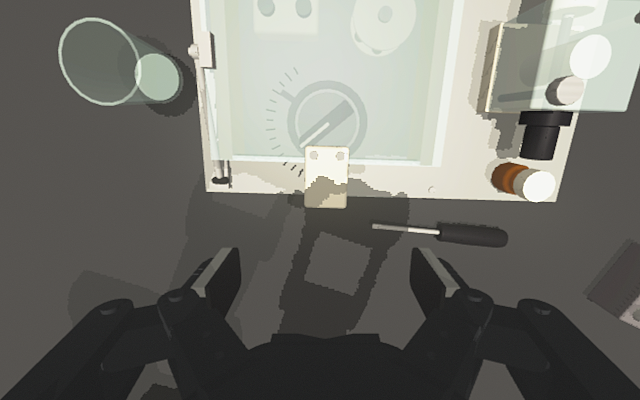

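```bash
sed -i 's/HX=.081/HX=.084/' h.py
python3 - <<'E'
from h import *
rem(tabpt(0,.187)-[0,0,.018],P[2])
E
```

```text
t 3.3 rem [  3.3   0.3 139.4] tw 1.3 pos [ 0.4792 -0.0368  0.2314] gap 0.0854 F [ 0.8 -0.2  0.5] tilt [ 0.006 -0.006 -1.   ]
```

```bash
python3 -m handwheel '[[[3,0,30,1.3,85],[0,0,35,0,85],[0,0,35,0,85],[0,0,25,0,85],[0,0,8,0,85],[0,0,0,0,85]]]'
python3 - <<'E'
from h import *
rem(tabpt(0,.187)-[0,0,.018],P[2])
c=snap('wrist','w2.png')
E
```

```text
time_s: 3.9
tool_pos: [0.4827, -0.0453, 0.0974]
tool_rot: [[0.996, 0.088, 0.012], [0.089, -0.996, -0.008], [0.012, 0.01, -1.0]]
force: [-0.6, -0.7, 0.8]
finger_gap: 0.0853
t 3.9 rem [ 1.4 -7.8  5.3] tw -0.6 pos [ 0.4827 -0.0453  0.0974] gap 0.0853 F [-0.6 -0.7  0.8] tilt [ 0.012 -0.008 -1.   ]
```

View pics/w2.png

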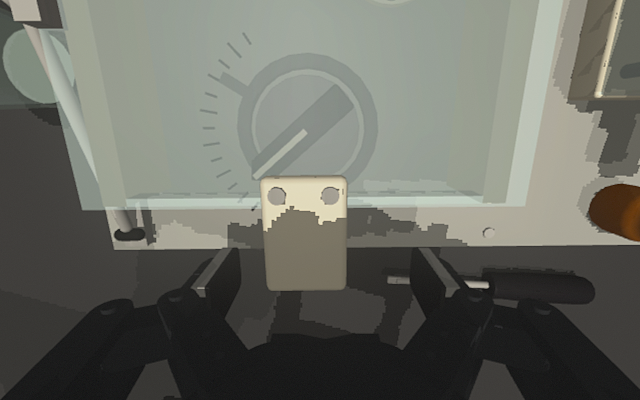

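```bash
python3 -m handwheel '[[[2,-8,5,-0.6,85],[0,0,0,0,85]]]'
python3 - <<'E'
from h import *
rem(tabpt(0,.187)-[0,0,.018],P[2])
c=snap('wrist','w3.png')
c=snap('scene','s3.png',(150,270,250,410),5)
E
```

```text
time_s: 4.15
tool_pos: [0.4859, -0.0377, 0.095]
tool_rot: [[0.995, 0.098, 0.018], [0.099, -0.995, -0.01], [0.017, 0.011, -1.0]]
force: [-0.2, -0.4, -0.8]
finger_gap: 0.085
t 4.15 rem [-2.5 -0.5  3. ] tw 0.0 pos [ 0.4859 -0.0377  0.095 ] gap 0.085 F [-0.2 -0.4 -0.8] tilt [ 0.018 -0.01  -1.   ]
```

View pics/w3.png

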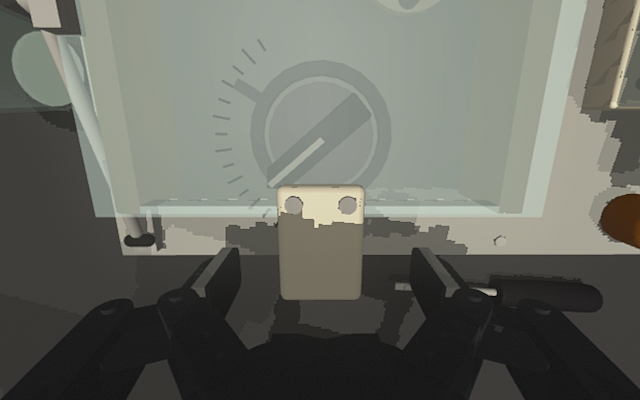

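View pics/s3.png

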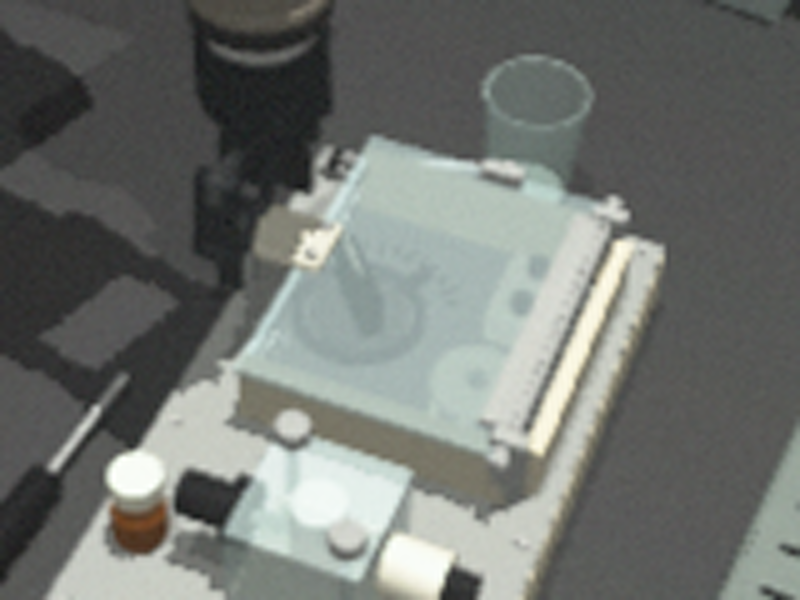

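```bash
python3 -m handwheel '[[[-2,0,1,0,30],[0,0,0,0,30],[0,0,0,0,30],[0,0,0,0,30],[0,0,0,0,30],[0,0,0,0,30]]]' 25
python3 - <<'E'
from h import *
rem(tabpt(0,.187)-[0,0,.018],P[2])
c=snap('wrist','w4.png')
s=read_state();print(proj(c,np.array(s['tool_pos'])-.0187*np.array(s['tool_rot'])[:,2]))
E
```

```text
time_s: 4.85
tool_pos: [0.4845, -0.0354, 0.0965]
tool_rot: [[0.995, 0.097, 0.021], [0.097, -0.995, -0.006], [0.021, 0.008, -1.0]]
force: [1.1, -0.4, -1.0]
finger_gap: 0.0392
t 4.85 rem [-1.3  1.9  4.5] tw -0.0 pos [ 0.4845 -0.0354  0.0965] gap 0.0392 F [ 1.1 -0.4 -1. ] tilt [ 0.021 -0.006 -1.   ]
[[326.70216595 268.40061712]]
```

View pics/w4.png

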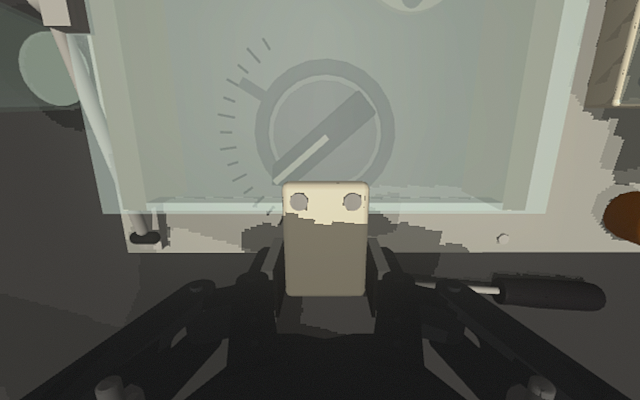

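```bash
cat >> h.py <<'E'
TCP0=np.array([.4845,-.0358,.0965])
def arc(th): return TCP0+tabpt(th,.187)-tabpt(0,.187)
E
python3 -m handwheel '[[[1,0,-18,0,30],[3,0,-18,0,30],[5,0,-18,0,30],[7,0,-18,0,30]]]'
python3 - <<'E'
from h import *
for t in (.3,.4,.5,.6,.7,.8): rem(arc(t),P[2])
E
```

```text
time_s: 5.3
tool_pos: [0.5001, -0.034, 0.168]
tool_rot: [[0.995, 0.096, 0.021], [0.097, -0.995, -0.005], [0.02, 0.007, -1.0]]
force: [6.1, 0.8, -5.5]
finger_gap: 0.0393
t 5.3 rem [-6.5  0.2 16.3] tw -0.1 pos [ 0.5001 -0.034   0.168 ] gap 0.0393 F [ 6.1  0.8 -5.5] tilt [ 0.021 -0.005 -1.   ]
t 5.3 rem [ 0.6  0.3 -1. ] tw -0.1 pos [ 0.5001 -0.034   0.168 ] gap 0.0393 F [ 6.1  0.8 -5.5] tilt [ 0.021 -0.005 -1.   ]
t 5.3 rem [  9.4   0.4 -17.5] tw -0.1 pos [ 0.5001 -0.034   0.168 ] gap 0.0393 F [ 6.1  0.8 -5.5] tilt [ 0.021 -0.005 -1.   ]
t 5.3 rem [ 19.9   0.5 -33. ] tw -0.1 pos [ 0.5001 -0.034   0.168 ] gap 0.0393 F [ 6.1  0.8 -5.5] tilt [ 0.021 -0.005 -1.   ]
t 5.3 rem [ 31.8   0.6 -47.4] tw -0.1 pos [ 0.5001 -0.034   0.168 ] gap 0.0393 F [ 6.1  0.8 -5.5] tilt [ 0.021 -0.005 -1.   ]
t 5.3 rem [ 45.1   0.7 -60.6] tw -0.1 pos [ 0.5001 -0.034   0.168 ] gap 0.0393 F [ 6.1  0.8 -5.5] tilt [ 0.021 -0.005 -1.   ]
```

```bash
python3 -m handwheel '[[[9,0,-16,0,30],[10,0,-15,0,30],[12,0,-14,0,30],[13,0,-13,0,30]]]'
python3 - <<'E'
from h import *
for t in (.7,.8,.9,1,1.1,1.2): rem(arc(t),P[2])
c=snap('scene','s5.png',(130,270,230,400),4.5)
E
```

```text
time_s: 5.7
tool_pos: [0.5422, -0.0299, 0.227]
tool_rot: [[0.995, 0.097, 0.015], [0.097, -0.995, -0.006], [0.014, 0.007, -1.0]]
force: [3.2, -1.1, -6.7]
finger_gap: 0.0391
t 5.7 rem [-11.6   0.1  10.8] tw -0.1 pos [ 0.5422 -0.0299  0.227 ] gap 0.0391 F [ 3.2 -1.1 -6.7] tilt [ 0.015 -0.006 -1.   ]
t 5.7 rem [ 1.7  0.2 -2.4] tw -0.1 pos [ 0.5422 -0.0299  0.227 ] gap 0.0391 F [ 3.2 -1.1 -6.7] tilt [ 0.015 -0.006 -1.   ]
t 5.7 rem [ 16.1   0.2 -14.2] tw -0.1 pos [ 0.5422 -0.0299  0.227 ] gap 0.0391 F [ 3.2 -1.1 -6.7] tilt [ 0.015 -0.006 -1.   ]
t 5.7 rem [ 31.7   0.3 -24.6] tw -0.1 pos [ 0.5422 -0.0299  0.227 ] gap 0.0391 F [ 3.2 -1.1 -6.7] tilt [ 0.015 -0.006 -1.   ]
t 5.7 rem [ 48.3   0.3 -33.3] tw -0.1 pos [ 0.5422 -0.0299  0.227 ] gap 0.0391 F [ 3.2 -1.1 -6.7] tilt [ 0.015 -0.006 -1.   ]
t 5.7 rem [ 65.6   0.4 -40.3] tw -0.1 pos [ 0.5422 -0.0299  0.227 ] gap 0.0391 F [ 3.2 -1.1 -6.7] tilt [ 0.015 -0.006 -1.   ]
```

View pics/s5.png

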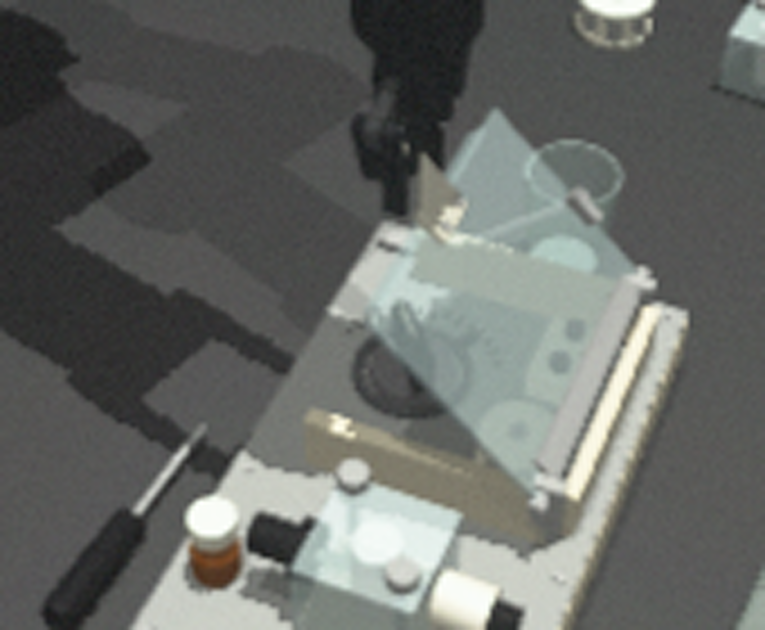

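```bash
python3 -m handwheel '[[[16,0,-14,0,30],[16,0,-10,0,30],[17,0,-9,0,30],[17,0,-7,0,30]]]'
python3 - <<'E'
from h import *
for t in (1.1,1.2,1.3,1.4,1.48): rem(arc(t),P[2])
E
```

```text
time_s: 6.15
tool_pos: [0.6062, -0.0238, 0.2667]
tool_rot: [[0.995, 0.097, 0.005], [0.097, -0.995, -0.006], [0.005, 0.006, -1.0]]
force: [-1.4, -0.5, -1.7]
finger_gap: 0.0392
t 6.15 rem [-16.6  -0.1   5.7] tw -0.1 pos [ 0.6062 -0.0238  0.2667] gap 0.0392 F [-1.4 -0.5 -1.7] tilt [ 0.005 -0.006 -1.   ]
t 6.15 rem [ 0.7 -0.1 -1.5] tw -0.1 pos [ 0.6062 -0.0238  0.2667] gap 0.0392 F [-1.4 -0.5 -1.7] tilt [ 0.005 -0.006 -1.   ]
t 6.15 rem [18.6 -0.1 -6.9] tw -0.1 pos [ 0.6062 -0.0238  0.2667] gap 0.0392 F [-1.4 -0.5 -1.7] tilt [ 0.005 -0.006 -1.   ]
t 6.15 rem [ 36.9  -0.1 -10.5] tw -0.1 pos [ 0.6062 -0.0238  0.2667] gap 0.0392 F [-1.4 -0.5 -1.7] tilt [ 0.005 -0.006 -1.   ]
t 6.15 rem [ 51.8  -0.1 -12.1] tw -0.1 pos [ 0.6062 -0.0238  0.2667] gap 0.0392 F [-1.4 -0.5 -1.7] tilt [ 0.005 -0.006 -1.   ]
```

```bash
python3 -m handwheel '[[[15,0,-6,0,30],[14,0,-4,0,30],[12,0,-2,0,30],[8,0,-1,0,30]]]'
python3 - <<'E'
from h import *
for t in (1.4,1.48,1.5): rem(arc(t),P[2])
E
```

```text
time_s: 6.55
tool_pos: [0.654, -0.0193, 0.2774]
tool_rot: [[0.995, 0.097, -0.004], [0.097, -0.995, -0.005], [-0.005, 0.005, -1.0]]
force: [-2.5, 1.1, 3.5]
finger_gap: 0.0393
t 6.55 rem [-11.1  -0.2   0. ] tw -0.1 pos [ 0.654  -0.0193  0.2774] gap 0.0393 F [-2.5  1.1  3.5] tilt [-0.004 -0.005 -1.   ]
t 6.55 rem [ 3.7 -0.2 -1.7] tw -0.1 pos [ 0.654  -0.0193  0.2774] gap 0.0393 F [-2.5  1.1  3.5] tilt [-0.004 -0.005 -1.   ]
t 6.55 rem [ 7.5 -0.2 -1.9] tw -0.1 pos [ 0.654  -0.0193  0.2774] gap 0.0393 F [-2.5  1.1  3.5] tilt [-0.004 -0.005 -1.   ]
```

```bash
python3 -m handwheel '[[[4,0,-1,0,30],[0,0,0,0,30]]]'
python3 - <<'E'
from h import *
for t in (1.48,1.5): rem(arc(t),P[2])
c=snap('scene','s6.png',(110,250,260,430),4.5)
print(proj(c,tabpt(1.46)),proj(c,tabpt(1.5)))
c=snap('top','t6.png',(120,250,250,430),4.4)
E
```

```text
time_s: 6.75
tool_pos: [0.6577, -0.0189, 0.2777]
tool_rot: [[0.995, 0.097, -0.007], [0.097, -0.995, -0.005], [-0.007, 0.004, -1.0]]
force: [-1.6, 0.0, 5.5]
finger_gap: 0.0392
t 6.75 rem [ 0.  -0.2 -1.4] tw -0.1 pos [ 0.6577 -0.0189  0.2777] gap 0.0392 F [-1.6  0.   5.5] tilt [-0.007 -0.005 -1.   ]
t 6.75 rem [ 3.7 -0.2 -1.6] tw -0.1 pos [ 0.6577 -0.0189  0.2777] gap 0.0392 F [-1.6  0.   5.5] tilt [-0.007 -0.005 -1.   ]
[[361.64964687 166.65239337]] [[364.41309561 167.26452357]]
```

View pics/s6.png

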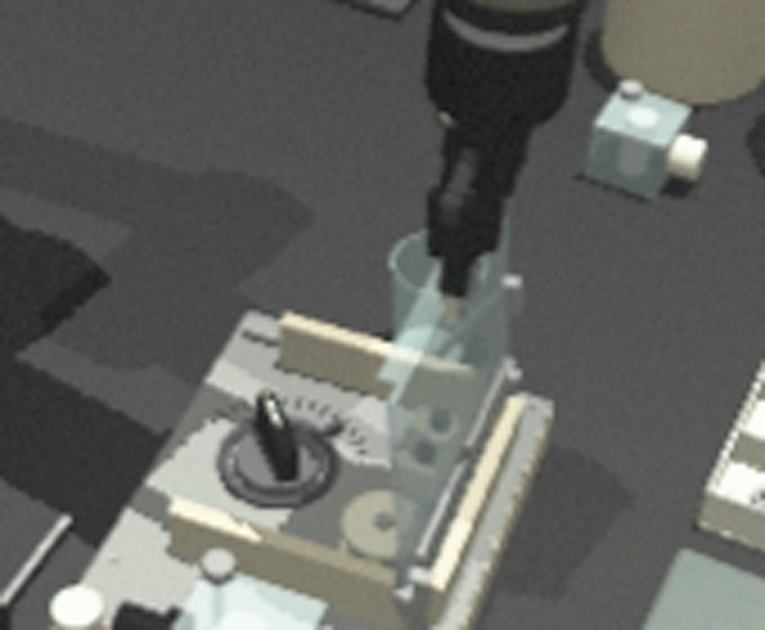

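View pics/t6.png

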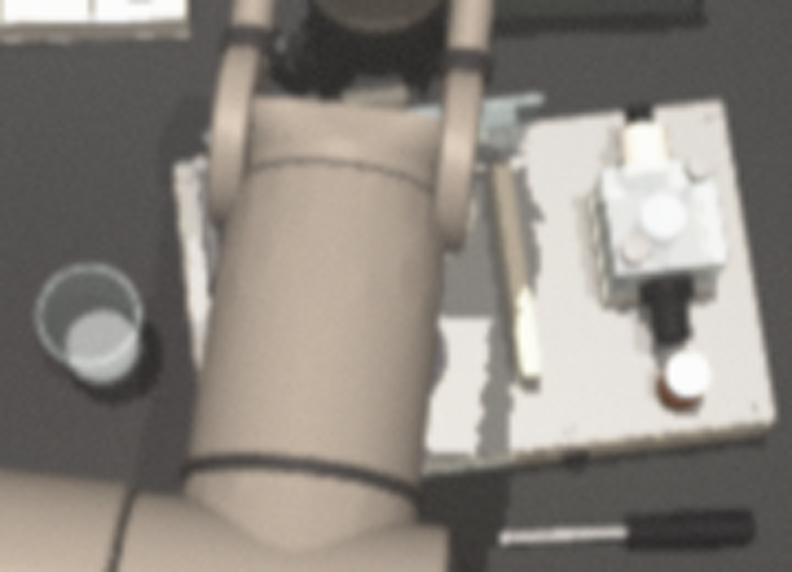

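```bash
python3 -m handwheel '[[[3,0,-1,0,30],[0,0,0,0,30],[0,0,0,0,30]]]'
python3 -m handwheel '[[[-10,0,1,0,30],[-10,0,1,0,30],[-8,0,2,0,30],[0,0,0,0,30]]]'
python3 - <<'E'
from h import *
for t in (1.3,1.35,1.4): rem(arc(t),P[2])
c=snap('scene','s7.png',(110,250,260,430),4.5)
E
```

```text
time_s: 7.15
tool_pos: [0.6594, -0.0188, 0.2779]
tool_rot: [[0.995, 0.097, -0.009], [0.097, -0.995, -0.005], [-0.009, 0.004, -1.0]]
force: [-1.3, -0.5, 0.7]
finger_gap: 0.0394
time_s: 7.55
tool_pos: [0.6339, -0.0212, 0.2745]
tool_rot: [[0.995, 0.097, 0.001], [0.097, -0.995, -0.004], [0.001, 0.004, -1.0]]
force: [1.7, 0.3, -3.3]
finger_gap: 0.0394
t 7.55 rem [-9.3 -0.1  0.7] tw -0.1 pos [ 0.6339 -0.0212  0.2745] gap 0.0394 F [ 1.7  0.3 -3.3] tilt [ 0.001 -0.004 -1.   ]
t 7.55 rem [-0.2 -0.1 -1.4] tw -0.1 pos [ 0.6339 -0.0212  0.2745] gap 0.0394 F [ 1.7  0.3 -3.3] tilt [ 0.001 -0.004 -1.   ]
t 7.55 rem [ 9.  -0.1 -3. ] tw -0.1 pos [ 0.6339 -0.0212  0.2745] gap 0.0394 F [ 1.7  0.3 -3.3] tilt [ 0.001 -0.004 -1.   ]
```

View pics/s7.png

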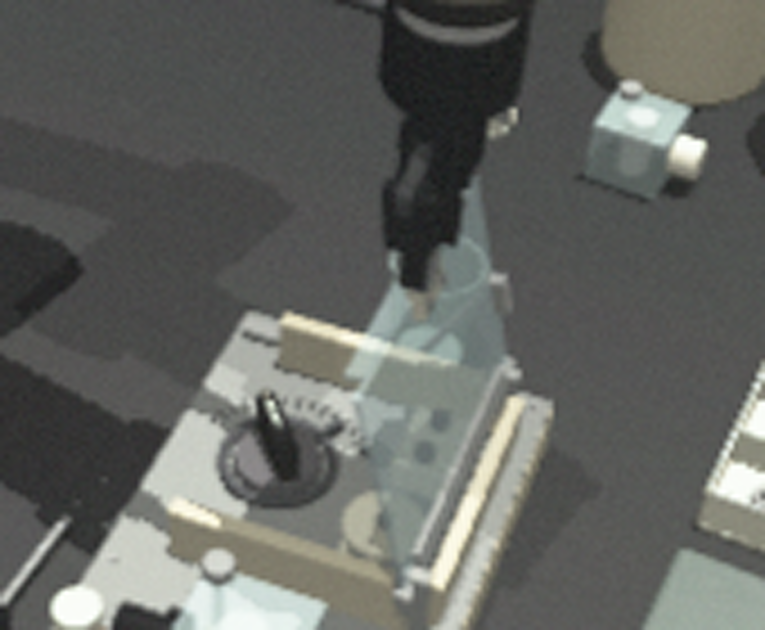

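```bash
for i in 1; do python3 -m handwheel '[[[-4,0,1,0,30],[0,0,0,0,30]]]'; python3 -m handwheel '[[[-4,0,1,0,30],[0,0,0,0,30]]]';python3 -m handwheel '[[[-4,0,1,0,30],[0,0,0,0,30]]]'; done | grep -E 'time|pos|force'
python3 - <<'E'
from h import *
for t in (1.25,1.3,1.35): rem(arc(t),P[2])
E
```

```text
time_s: 7.8
tool_pos: [0.6312, -0.0214, 0.2739]
force: [1.7, 1.0, -0.1]
time_s: 8.0
tool_pos: [0.6291, -0.0217, 0.2734]
force: [4.5, 1.3, -0.1]
time_s: 8.2
tool_pos: [0.6282, -0.0218, 0.2733]
force: [5.3, 2.3, -0.7]
t 8.2 rem [-12.6  -0.2   1.8] tw -0.0 pos [ 0.6282 -0.0218  0.2733] gap 0.0392 F [ 5.3  2.3 -0.7] tilt [ 0.018 -0.003 -1.   ]
t 8.2 rem [-3.5 -0.2 -0.5] tw -0.0 pos [ 0.6282 -0.0218  0.2733] gap 0.0392 F [ 5.3  2.3 -0.7] tilt [ 0.018 -0.003 -1.   ]
t 8.2 rem [ 5.6 -0.2 -2.5] tw -0.0 pos [ 0.6282 -0.0218  0.2733] gap 0.0392 F [ 5.3  2.3 -0.7] tilt [ 0.018 -0.003 -1.   ]
```

```bash
python3 -m handwheel '[[[-6,0,1,0,30],[0,0,0,0,30]]]';python3 -m handwheel '[[[-6,0,1,0,30],[0,0,0,0,30]]]'
python3 - <<'E'
from h import *
c=snap('wrist','w8.png')
c=snap('top','t8.png',(120,250,250,430),4.4)
E
```

```text
time_s: 8.4
tool_pos: [0.6275, -0.0219, 0.2731]
tool_rot: [[0.995, 0.097, 0.033], [0.098, -0.995, -0.002], [0.032, 0.006, -0.999]]
force: [6.0, 1.4, 0.8]
finger_gap: 0.0391
time_s: 8.6
tool_pos: [0.6272, -0.022, 0.2731]
tool_rot: [[0.994, 0.097, 0.048], [0.098, -0.995, -0.001], [0.048, 0.006, -0.999]]
force: [7.6, 2.1, 1.5]
finger_gap: 0.0389
```

View pics/w8.png

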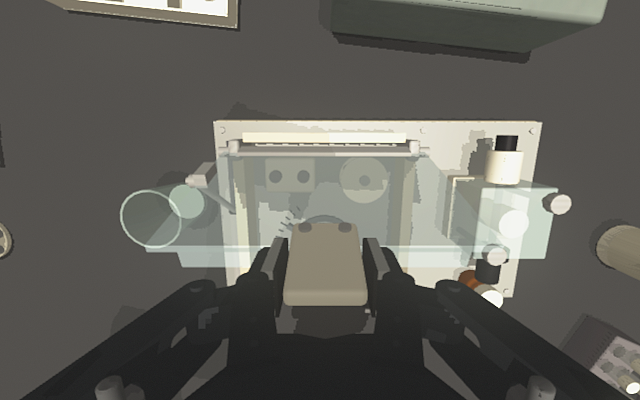

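View pics/t8.png

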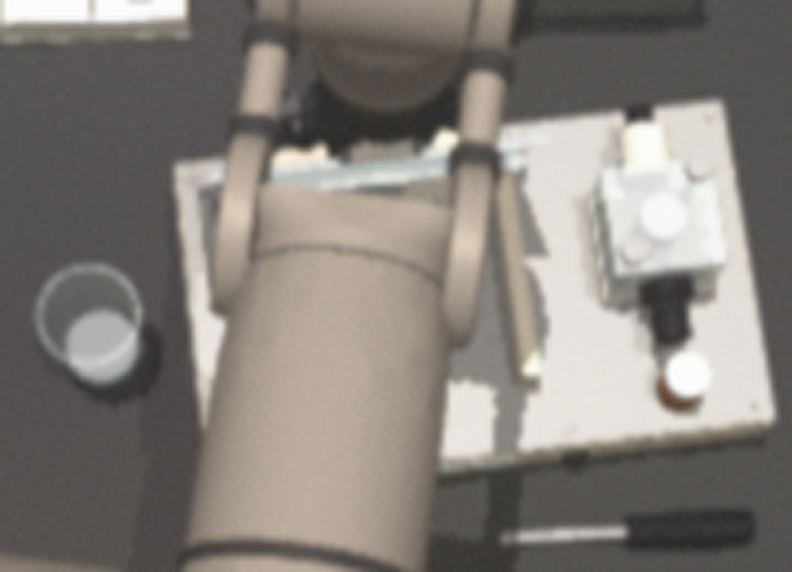

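```bash
python3 -m handwheel '[[[1,0,0,0,30],[0,0,0,0,50],[0,0,0,0,60],[0,0,0,0,85],[0,0,0,0,85],[0,0,0,0,85]]]'
python3 - <<'E'
from h import *
rem(arc(1.3),P[2])
c=snap('wrist','w9.png')
E
```

```text
time_s: 9.3
tool_pos: [0.6267, -0.0227, 0.2723]
tool_rot: [[0.994, 0.097, 0.043], [0.098, -0.995, -0.003], [0.042, 0.007, -0.999]]
force: [0.0, -1.0, 0.5]
finger_gap: 0.0848
t 9.3 rem [-1.9 -0.9 -1.6] tw -0.0 pos [ 0.6267 -0.0227  0.2723] gap 0.0848 F [ 0.  -1.   0.5] tilt [ 0.043 -0.003 -0.999]
```

View pics/w9.png

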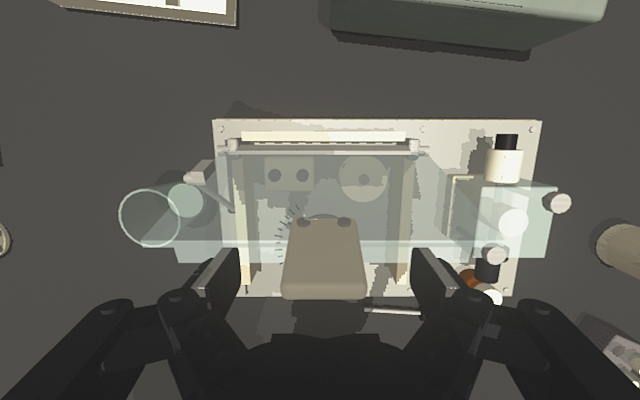

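```bash
python3 -m handwheel '[[[0,0,-30,0,85],[0,0,-30,0,85],[-20,0,-20,0,85],[-45,0,0,0,85],[-45,0,0,0,85],[-45,0,0,0,85],[-30,0,0,0,85],[0,0,0,0,85]]]'
python3 - <<'E'
from h import *
rem(mod(HX-.125,TY,.2),P[2])
c=snap('wrist','w10.png')
for k in ['pressure_knob','knob_tip','stay_foot']:
    print(k,[(x['conf'],x['uv']) for x in viewer.masks_of(k,'wrist')])
print(proj(c,[mod(HX-.125,TY,.1),mod(HX-.125,TY,.06)]))
E
```

```text
time_s: 10.15
tool_pos: [0.4321, -0.0409, 0.3456]
tool_rot: [[0.994, 0.098, 0.04], [0.098, -0.995, -0.004], [0.04, 0.008, -0.999]]
force: [-0.3, -0.3, -0.7]
finger_gap: 0.0851
t 10.15 rem [107.6   0.4 150. ] tw -0.0 pos [ 0.4321 -0.0409  0.3456] gap 0.0851 F [-0.3 -0.3 -0.7] tilt [ 0.04  -0.004 -0.999]
pressure_knob [(0.65, [321.6, 93.5])]
knob_tip [(0.6, [322.2, 93.8])]
stay_foot [(0.83, [227.2, 26.5]), (0.55, [171.1, 56.8])]
[[325.17027258  89.56599792]
 [324.90808729  93.35310121]]
```

View pics/w10.png

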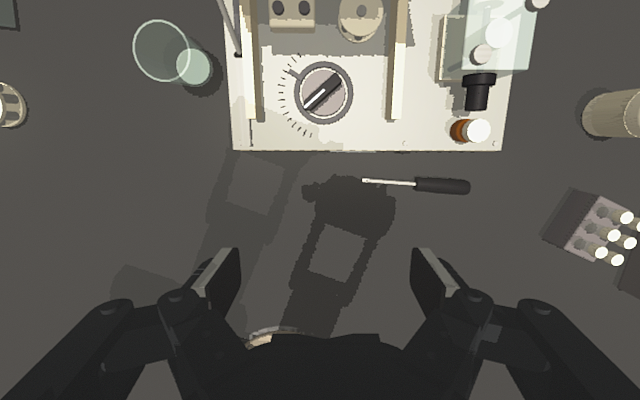

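Run:
```python
from h import *
snap('wrist','w11.png',(30,150,260,390),6)
snap('top','t11.png',(140,240,260,380),6)
```

```text
(no output)
```

View pics/w11.png

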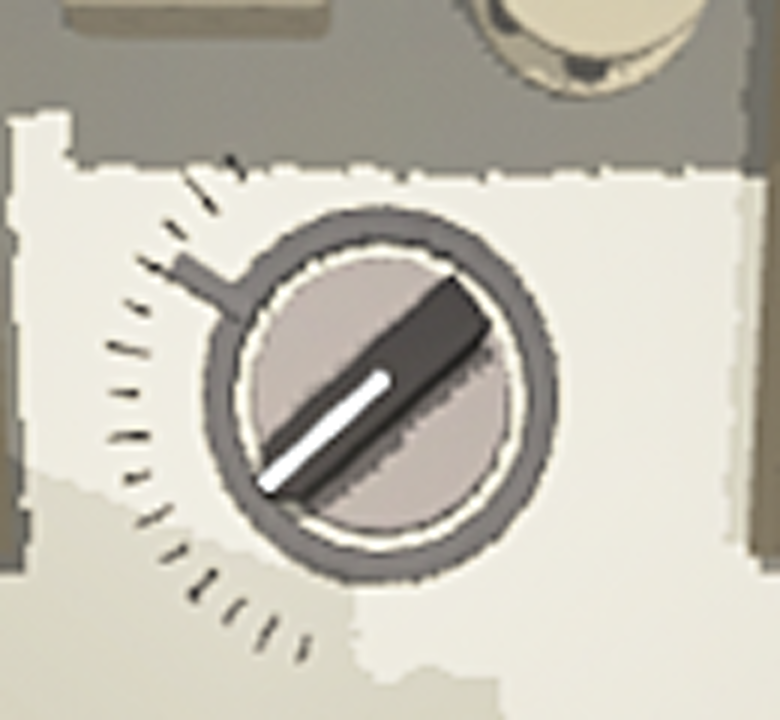

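View pics/t11.png

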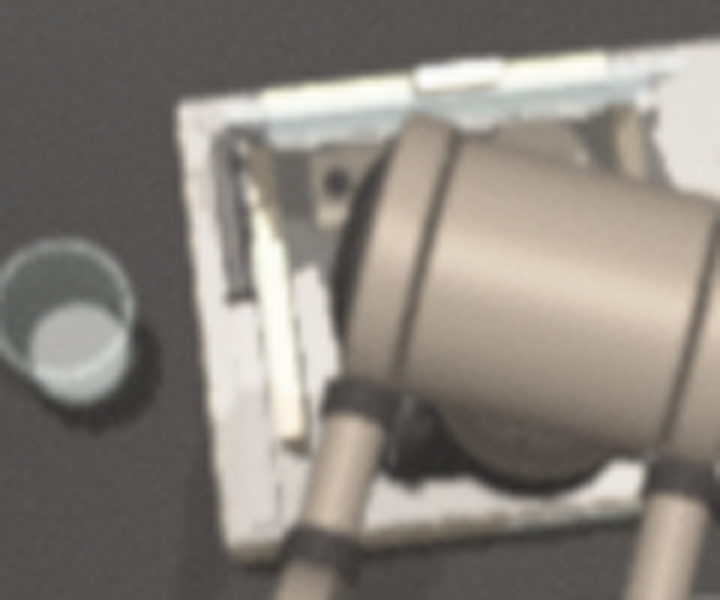

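Run:
```python
from h import *
c=viewer.read_camera('wrist'); W=lambda u,v,z: ray(c,(u/6+260,v/6+30),z)
A=lambda v:np.arctan2(v[1],v[0])
ring=W(381,395,.066); tip=W(262,489,.10); tail=W(473,300,.10); wl=W(383,378,.10)
L=[W(203,395,.066),W(560,395,.066),W(381,207,.066),W(381,583,.066)]
print('ring dia',np.linalg.norm(L[0]-L[1]),np.linalg.norm(L[2]-L[3]))
d=tip-tail; d/=np.linalg.norm(d); ax=tip-.035*d
print('ring',ring,'axis from bar',ax,'len',np.linalg.norm(tip-tail),'pred',mod(HX-.125,TY,.1))
print('heading bar',A(d),'white',A(tip-wl), 'ring->tip',A(tip-ring))
for z in (.07,.076):
    t=W(182,266,z); print('tooth',A(t-ring),np.linalg.norm((t-ring)[:2]), A(t-ax))
print(read_state()['qpos'])
```

```text
ring dia 0.08271811433793382 0.0824280927438604
ring [ 0.54458185 -0.02947988  0.066     ] axis from bar [ 0.54449578 -0.03043185  0.1       ] len 0.059040767872686015 pred [ 0.54515741 -0.03134946  0.1       ]
heading bar 2.3716953069799684 white 2.3832928597226304 ring->tip 2.3933032115182775
tooth 1.1271283407937935 0.052381391852202065 1.133339143223594
tooth 1.1379756361992746 0.0513210558252826 1.144125489629314
[-0.27449686  0.08416237  1.54804928  0.00755947  1.47072862  1.19632685]
```

```bash
python3 -m handwheel '[[[0,0,0,-8.5,50],[0,0,0,-8.5,50],[0,0,0,-8.5,50],[0,0,0,-8.5,50],[0,0,0,-8.5,50],[0,0,0,-8.5,50],[0,0,0,-8.5,50],[0,0,0,-8.5,50]]]'
python3 -m handwheel '[[[0,0,0,-8.5,50],[0,0,0,-8.5,50],[0,0,0,-8.5,50],[0,0,0,-8.5,50],[0,0,0,-8.5,50],[0,0,0,-8.5,50],[0,0,0,-8.5,50],[0,0,0,0,50]]]' >/dev/null
python3 - <<'E'
from h import *
rem([.5445,-.030,.2],2.375)
E
```

```text
time_s: 11.3
tool_pos: [0.4412, -0.0405, 0.3407]
tool_rot: [[0.263, 0.964, 0.032], [0.965, -0.263, -0.001], [0.008, 0.031, -0.999]]
force: [-0.0, -0.6, 0.4]
finger_gap: 0.0503
t 12.1 rem [-59.9  73.9 139.2] tw -1.1 pos [ 0.4464 -0.0401  0.3368] gap 0.0499 F [ 0.   0.2 -0.7] tilt [ 0.025  0.001 -1.   ]
```

```bash
python3 -m handwheel '[[[-15,18,0,-1,50],[-15,18,10,0,50],[-15,18,25,0,50],[-12,15,30,0,50],[0,0,35,0,50],[0,0,30,0,50],[0,0,0,0,50]]]'
python3 - <<'E'
from h import *
rem([.5445,-.030,.077],2.375)
c=snap('scene','s12.png',(110,250,240,410),4.5)
c=snap('wrist','w12.png')
E
```

```text
time_s: 12.8
tool_pos: [0.5462, -0.0299, 0.2032]
tool_rot: [[-0.699, 0.714, 0.026], [0.715, 0.7, 0.001], [-0.018, 0.019, -1.0]]
force: [-0.9, 0.0, -0.5]
finger_gap: 0.0499
t 12.8 rem [  3.4  -3.7 126.1] tw -1.7 pos [ 0.5462 -0.0299  0.2032] gap 0.0499 F [-0.9  0.  -0.5] tilt [ 0.026  0.001 -1.   ]
```

View pics/s12.png

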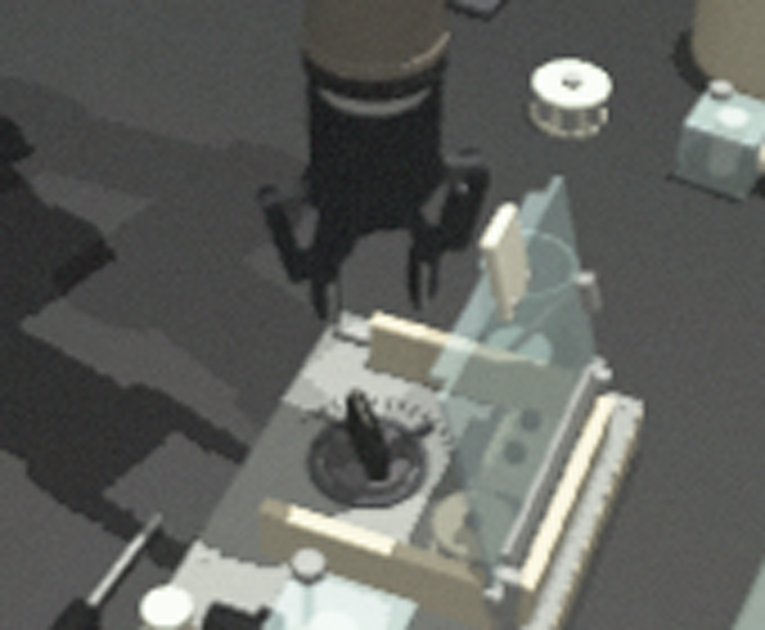

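View pics/w12.png

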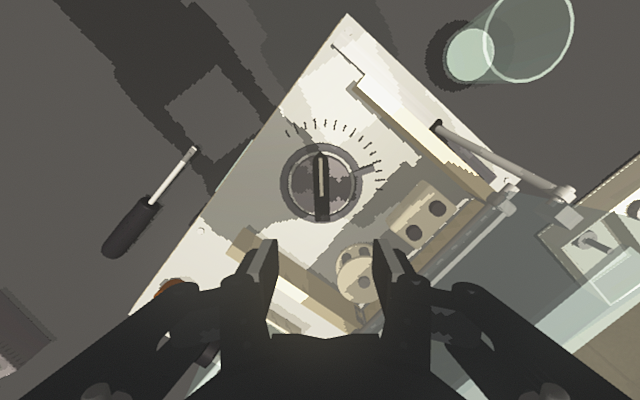

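```bash
python3 -m handwheel '[[[3,-4,25,-1.7,50],[0,0,30,0,50],[0,0,30,0,50],[0,0,20,0,50],[0,0,0,0,50]]]'
python3 - <<'E'
from h import *
rem([.5445,-.030,.077],2.375)
E
```

```text
time_s: 13.4
tool_pos: [0.5558, -0.033, 0.1123]
tool_rot: [[-0.716, 0.696, 0.057], [0.697, 0.717, -0.005], [-0.044, 0.036, -0.998]]
force: [0.5, -0.4, -0.2]
finger_gap: 0.0502
t 13.4 rem [11.8 -7.  34.6] tw -0.3 pos [ 0.5558 -0.033   0.1123] gap 0.0502 F [ 0.5 -0.4 -0.2] tilt [ 0.057 -0.005 -0.998]
```

```bash
python3 -m handwheel '[[[12,-7,8,0,50],[0,0,0,0,50]]]'
python3 - <<'E'
from h import *
rem([.5445,-.030,.077],2.375)
E
```

```text
time_s: 13.6
tool_pos: [0.5456, -0.0303, 0.1079]
tool_rot: [[-0.714, 0.697, 0.063], [0.698, 0.716, -0.007], [-0.05, 0.04, -0.998]]
force: [-0.2, -0.6, 0.6]
finger_gap: 0.0499
t 13.6 rem [ 2.5 -1.8 30.8] tw -0.4 pos [ 0.5456 -0.0303  0.1079] gap 0.0499 F [-0.2 -0.6  0.6] tilt [ 0.063 -0.007 -0.998]
```

```bash
python3 -m handwheel '[[[3,-2,8,0,50],[2,-1,8,0,50],[2,-1,8,0,50],[1,-1,6,0,50],[0,0,0,0,50]]]'
python3 - <<'E'
from h import *
rem([.5455,-.030,.077],2.375)
c=snap('wrist','w13.png')
s=read_state();print(proj(c,np.array(s['tool_pos'])-.0187*np.array(s['tool_rot'])[:,2]))
E
```

```text
time_s: 14.1
tool_pos: [0.5426, -0.0294, 0.0806]
tool_rot: [[-0.713, 0.698, 0.074], [0.699, 0.715, -0.009], [-0.059, 0.046, -0.997]]
force: [0.3, 0.1, -0.4]
finger_gap: 0.0502
t 14.1 rem [-2.3  1.4  3.8] tw -0.5 pos [ 0.5426 -0.0294  0.0806] gap 0.0502 F [ 0.3  0.1 -0.4] tilt [ 0.074 -0.009 -0.997]
[[324.93487742 271.62985259]]
```

View pics/w13.png

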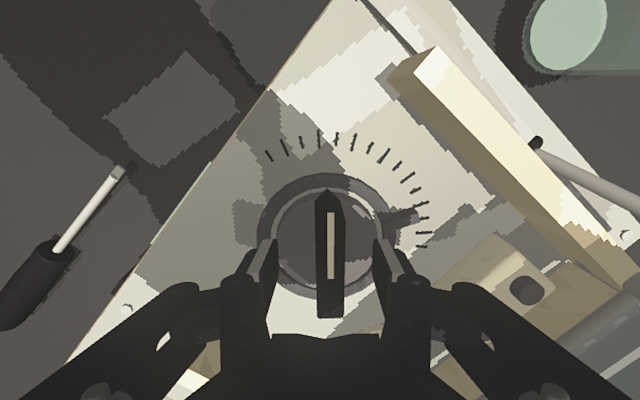

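```bash
python3 -m handwheel '[[[0,1.5,3,-0.5,50],[0,0,0,0,5],[0,0,0,0,5],[0,0,0,0,5],[0,0,0,0,5],[0,0,0,0,5],[0,0,0,0,5]]]' 40
python3 - <<'E'
from h import *
rem([.5455,-.030,.077],2.375)
c=snap('wrist','w14.png')
E
```

```text
time_s: 14.85
tool_pos: [0.5447, -0.0285, 0.0781]
tool_rot: [[-0.72, 0.69, 0.075], [0.692, 0.722, -0.009], [-0.06, 0.045, -0.997]]
force: [0.8, 0.2, 0.5]
finger_gap: 0.0137
t 14.85 rem [-1.6 -0.5  1.2] tw 0.1 pos [ 0.5447 -0.0285  0.0781] gap 0.0137 F [0.8 0.2 0.5] tilt [ 0.075 -0.009 -0.997]
```

View pics/w14.png

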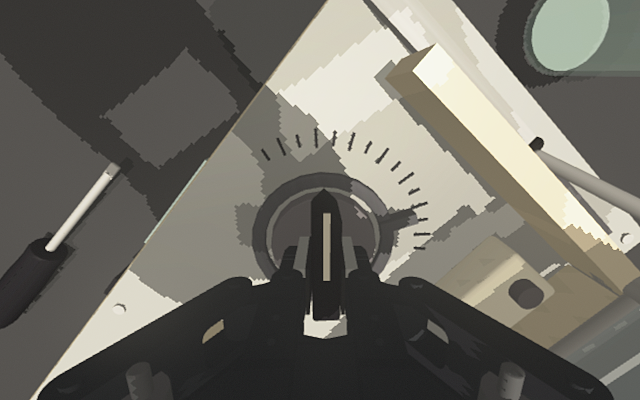

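```bash
python3 -m handwheel '[[[0,0,0,8,5],[0,0,0,8,5],[0,0,0,8,5],[0,0,0,8,5]]]'
python3 - <<'E'
from h import *
rem([.5455,-.030,.077],1.133)
E
```

```text
time_s: 15.3
tool_pos: [0.5453, -0.0282, 0.0781]
tool_rot: [[-0.228, 0.971, 0.076], [0.973, 0.229, -0.01], [-0.027, 0.071, -0.997]]
force: [2.0, 2.0, -1.8]
finger_gap: 0.0133
t 15.3 rem [-1.7 -0.3  1.2] tw 38.3 pos [ 0.5453 -0.0282  0.0781] gap 0.0133 F [ 2.   2.  -1.8] tilt [ 0.076 -0.01  -0.997]
```

```bash
python3 -m handwheel '[[[0,0,0,8.5,5],[0,0,0,8.5,5],[0,0,0,8.5,5],[0,0,0,8.5,5],[0,0,0,4,5],[0,0,0,0,5]]]'
python3 - <<'E'
from h import *
rem([.5455,-.030,.077],1.133)
c=snap('wrist','w15.png')
E
```

```text
time_s: 15.9
tool_pos: [0.5467, -0.0278, 0.0782]
tool_rot: [[0.43, 0.9, 0.077], [0.903, -0.43, -0.01], [0.024, 0.074, -0.997]]
force: [1.7, -0.1, -0.9]
finger_gap: 0.0133
t 15.9 rem [-2.5 -0.2  1.1] tw -0.4 pos [ 0.5467 -0.0278  0.0782] gap 0.0133 F [ 1.7 -0.1 -0.9] tilt [ 0.077 -0.01  -0.997]
```

View pics/w15.png

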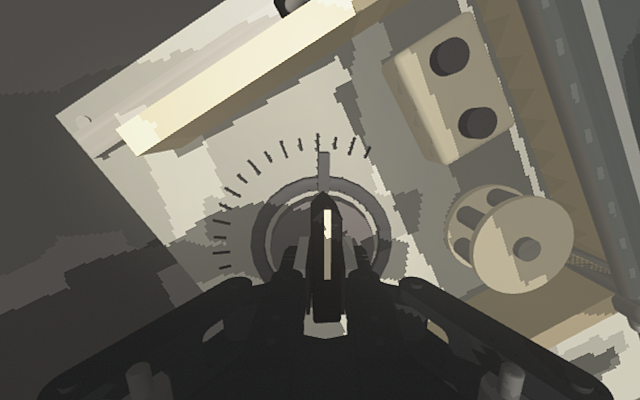

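```bash
python3 -m handwheel '[[[0,0,0,0,20],[0,0,0,0,35],[0,0,0,0,50],[0,0,-10,0,50],[0,0,-30,0,50],[0,0,-40,0,50],[0,0,-40,0,50],[-10,0,-30,0,50]]]'
python3 - <<'E'
from h import *
rem([.5455,-.030,.077],1.133)
c=snap('wrist','w16.png')
c=snap('wrist','w16z.png',(70,190,260,390),6)
E
```

```text
time_s: 16.75
tool_pos: [0.5281, -0.0344, 0.2309]
tool_rot: [[0.422, 0.904, 0.069], [0.906, -0.423, -0.008], [0.023, 0.066, -0.998]]
force: [0.5, 0.0, 0.9]
finger_gap: 0.0498
t 16.75 rem [  7.8   3.6 154.7] tw 0.1 pos [ 0.5281 -0.0344  0.2309] gap 0.0498 F [0.5 0.  0.9] tilt [ 0.069 -0.008 -0.998]
```

View pics/w16.png

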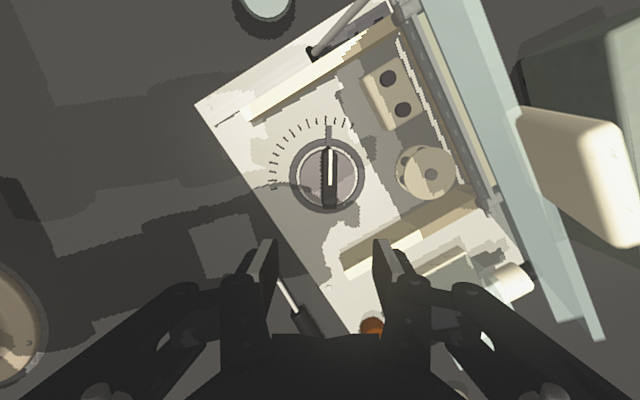

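View pics/w16z.png

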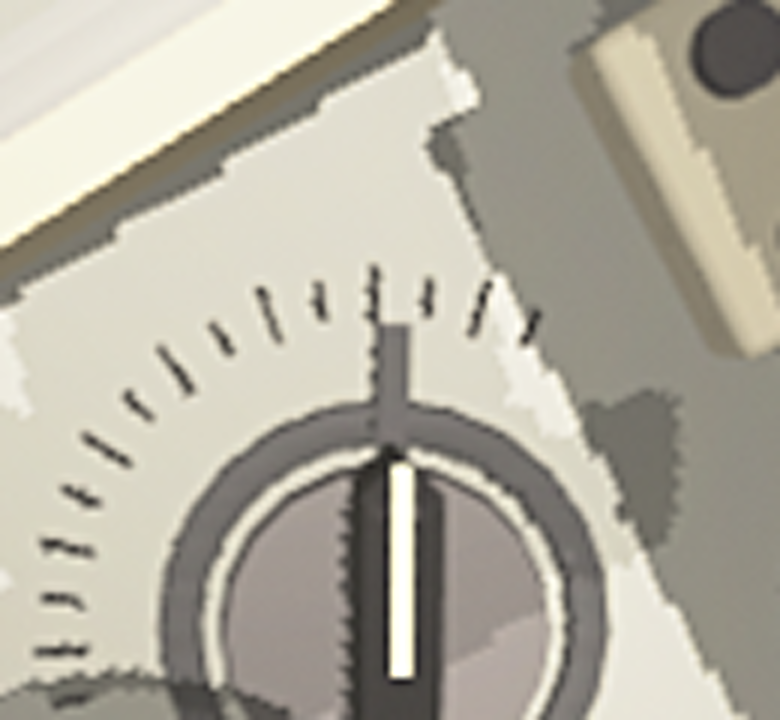

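Run:
```python
from h import *
c=viewer.read_camera('wrist'); W=lambda u,v,z: ray(c,(u/6+260,v/6+70),z)
A=lambda v:np.arctan2(v[1],v[0])
a=W(402,465,.1);b=W(401,675,.1)
print('bar',A(a-b))
axis=np.array([.5445,-.030,0])
ring=.5*(W(161,610,.066)+W(607,610,.066)); print(ring)
for z in (.066,.07,.076):
    t=W(394,328,z); t2=W(390,420,z); print(z,A(t-axis),A(t-t2),np.linalg.norm((t-axis)[:2]),A(a-axis),A(t-ring))
snap('wrist','w17z.png',(110,230,260,390),6)
```

```text
bar 1.1285207726188946
[ 0.54685495 -0.02484083  0.066     ]
0.066 1.1073369999971625 1.0871311727759203 0.05531184046330491 1.1308509428133322 1.1033112880462594
0.07 1.1128732087826314 1.087131172775921 0.055314218953008455 1.1308509428133322 1.1094796894148153
0.076 1.1211762052433598 1.087131172775919 0.05532096504477667 1.1308509428133322 1.1187311259518031
```

View pics/w17z.png

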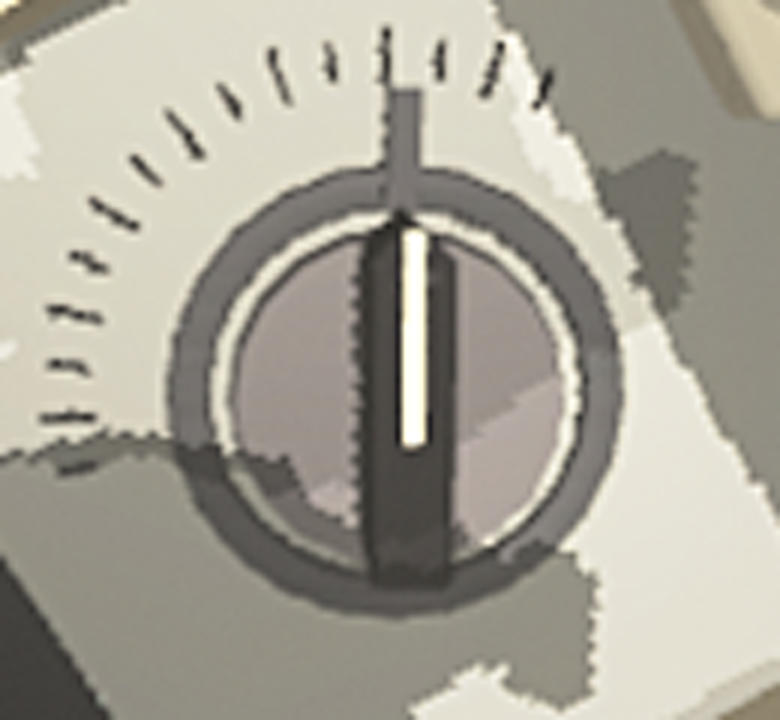

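```bash
python3 -m handwheel '[[[-10,20,-20,0,50],[0,0,0,0,50],[0,0,0,0,50]]]'
python3 - <<'E'
from h import *
c=snap('scene','s18.png',(110,290,230,450),3.5)
print(proj(c,[tabpt(1.3,.202)]))
print([(x['conf'],x['uv']) for x in viewer.masks_of('stay_foot','scene')])
s=read_state();print(s['force'],s['tool_pos'],s['time_s'])
E
```

```text
time_s: 17.25
tool_pos: [0.5382, -0.0516, 0.246]
tool_rot: [[0.423, 0.904, 0.06], [0.906, -0.424, -0.005], [0.021, 0.056, -0.998]]
force: [0.4, -0.1, -0.5]
finger_gap: 0.05
[[349.60889926 159.85047877]]
[]
[ 0.13176142  0.32844114 -0.04521622] [ 0.53846679 -0.05151403  0.24633406] 17.35
```

View pics/s18.png

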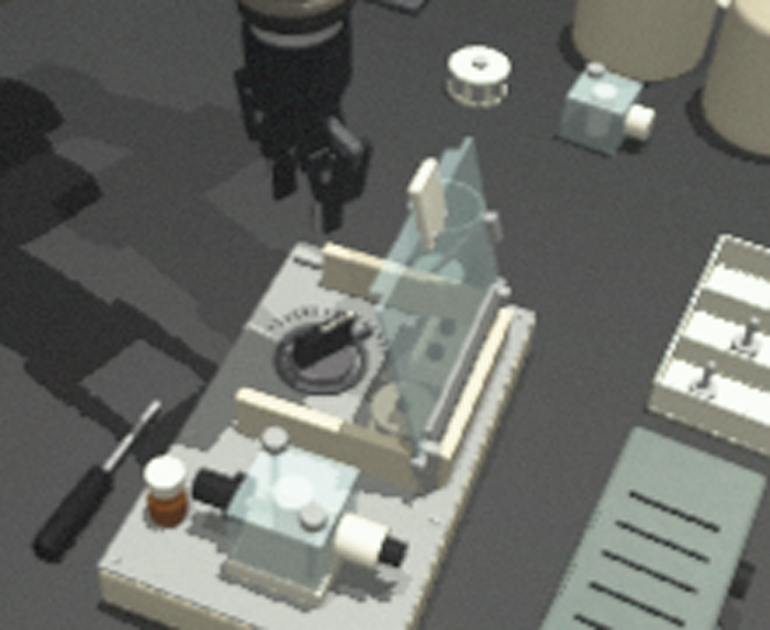

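```bash
python3 -c "
from station import ticket; print(ticket.sign_off())"
```

```text
the job is handed in; nothing more can be done
None
```

I propped the guard on its drop leg, turned the knob to the index tooth, let go and handed the job in at 17.4 s. The hand-in gives no verdict.

- **Guard:** I raised it by the tab to about 1.48 rad by my estimate and let it back down. The leg caught it at about 1.31 rad. Pulling forward with up to 7.6 N moved it under 2 mm in the last three pulls, so the leg was carrying it. It stayed put when I opened the gripper, and the last scene picture still shows it standing at about 1.3 rad.
- **Knob:** I gripped the bar and turned it about 71° clockwise. The last wrist pictures put the pointer at 1.13 rad and the tooth at 1.11–1.12 rad. That is about 1° off, against about 7° allowed. An earlier picture put the tooth at 1.13–1.14 rad; both readings are well inside tolerance.
- **Bystanders:** the vial, screwdriver, spare rotor and spare cell looked undisturbed in the last scene picture. I saw no contact with anything else, but I did not re-measure any of them. The gripper was clear and the force on the tool was near zero.
- **Checks that were weak or failed:** the network did not find the leg's foot in the last scene picture. I saw the foot only in the wrist pictures after release and did not measure its distance to its place behind the track. The tool leaned up to about 4° during the moves, with no visible effect on the job.

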